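Start the tube mixer that holds the sample

ROBOT

A 6-joint arm with a two-finger parallel gripper is mounted at the origin on a cart in front of the work surface, level with it; the furniture and walls round the work are solid. World frame = base frame: x ahead of the robot, y to its left, z up, the work surface at z = 0. Lengths are in m, angles in rad, forces in N, time in s.
With the tool pointing down it reaches from about 0.225 to 0.725 m from the base axis. Payload 3.1 kg.
Tool frame: the origin (TCP) lies midway between the tips of the shut fingers; the grasp point (between the pads) lies robot.grasp_offset behind it (robot.grasp_offset is the distance from the TCP to the grasp point, in m); z points along the fingers, y is the line along which they close (so a half turn about z gives the same grasp; the last joint's range is limited). The gripper opens to 85 mm and grips with 20 to 120 N. Pads are 22 mm wide; open, the fingers measure 114 mm over their backs; the gripper's body (76 mm by 85 mm) begins 54 mm behind the grasp point. The pads swing forward as they close: fully open they stand 13 mm farther back than shut.
Start: joints at [-1.358, 0.048, 0.099, 1.622, 0, 1.443], TCP at [0.175, -0.495, 0.231] pointing down, gripper open.
Joint ranges: [-2.91, 2.91], [-0.99, 1.94], [-1.21, 1.42], [-2.12, 2.29], [-1.49, 1.47], [-3.14, 3.14]. Speed limits (rad/s): [2.79, 2.79, 3.14, 3.14, 3.14, 3.14].

INTERFACE

Orientations are given as a unit quaternion [w, x, y, z].
In Python, from workcell import robot, get_state, vision, job gives the robot as it stands. Calls block until the motion is done:
- robot.movep(position, orientation): joint-space move of the TCP to a pose.
- robot.servo_line(position, v=0.15, attitude=None, contact_N=None): straight line of the TCP; attitude=None keeps the orientation; v is the mean speed in m/s. With contact_N (N) it stops when the force on the tool has changed by that much, and returns True; else False.
- robot.set_joints(angles): joint-space move.
- robot.command_gripper(opening, squeeze=None): opening from 0.0 (shut) to 1.0 (fully open); squeeze is the grip in N (None keeps the last); returns when the fingers have stopped.
- robot.pause(seconds).
- robot.ik(position, orientation): joint angles nearest the present ones, or None.
- get_state(): the state.
- vision.snapshot(name): name is "scene" or "top" or "wrist"; returns a dict with "color" (400x640x3 uint8, red, green, blue), "vfov" (degrees; the focal length in pixels is half the picture's height over the tangent of half this angle, whatever the lens; pixels are square), "cx", "cy" (the principal point, pixels), "dist_coeffs" ([k1, k2, p1, p2, k3] as OpenCV has them; the pictures are not rectified), "R" (3x3) and "t" (3): a world point X has camera coordinates R X + t. Camera axes: x right, y down, z forward; pixel columns grow to the right and rows downward; lengths in m; the calibration is good to about 2 mm. A picture is of the moment at which its call begins. There is no depth.
A pose or a line that the arm cannot do raises robot.PlanningError and nothing moves.
- job.job_done(): hands the job in; it is judged then, once.
The state is a dict: "clock": time; "qpos": joint angles; "qvel": joint speeds; "effort": joint torques, N m; "position": TCP position; "ee_rot": TCP orientation; "ft_force": force on the tool from outside, world axes, zero at the start; "torque": the same for the moment, N m; "gripper_width": opening from 0.0 (shut) to 1.0 (fully open); "grip_force": force on a finger pad.
Only numpy, scipy, OpenCV 4.12 (cv2) and the standard library are available. Lean on these libraries where they do the work, as an engineer would, in place of code of your own. Each camera call takes 0.05 s, during which the arm holds its last target. There are 200 camera calls.

TASK

Two identical white tube mixers stand on the worktop, and a purple-capped tube is plugged into one of them. On the mixer that holds the tube, press the blue programme key until it gives and hold it for about half a second, let go, then press the green start key in the same way. Press without forcing, and do not touch the empty mixer.

Things in the scene. Friction and masses are not known exactly. Their poses are not given: they have to be found in the camera images.
- mixer_loaded: The fixed white tube mixer with the purple-capped tube; 160 mm deep (its x), 150 wide (its y). Origin: centre of its underside on the worktop, z up. Front (x -80 to +4 mm): level keypad deck, grey overlay 50 mm up, with a blue and a green key. Rear: 64 mm high, black rubber cup 73 mm high, tube at x = +45, y = 0, top 113 mm up. More than 40 N damages it.
- prog_key (a joint): Travel of the loaded mixer's blue key (m), 0 at rest to 0.002 fully down. Key 26 x 26 mm, centre at x = -38, y = +30 mm of mixer_loaded, flat top 54 mm above the worktop, 4 mm proud. It yields from 2 N, responds at 0.001 (4 N), meets its stop at 6 N and springs back. A press counts once held past 0.001 for 0.3 s.
- start_key (a joint): Travel of the loaded mixer's green key (m), 0 at rest to 0.002 fully down. Centre at x = -38, y = -30 mm of mixer_loaded; same size, height, forces and hold time as the blue key.
- mixer_empty: The other white tube mixer, identical, with the same blue and green keys, but its black rubber cup is empty; it cannot move. Origin: centre of its underside, z up, same axes. Not to be touched. A tall fixed centrifuge with raised lid fills the back right of the worktop (x beyond 0.48 m, y from -0.10 to -0.58 m): pass high and in front of it.

How it is judged:
By the outcome, as a careful person would: the job done as asked, in the order asked, and still so for the second after the job is handed in, with the robot touching nothing.
It also fails if it takes over 40 s, if anything falls off the work surface, if the arm or the gripper's body presses on something with over 40 N, if the wrist force passes 120 N, or if a joint passes its speed limit or range.

## Working session

There is one attempt and no reset: what is moved stays moved. The work goes in short steps, each a Python script; the robot and the scene stay as the last script left them, time stands still between calls to the robot, and variables do not carry over. Pictures are saved under pics/ and viewed, at most 10 in all, crops included, and the job is handed in when it is done.

```bash
mkdir -p pics
python3 - <<'E'
from workcell import robot,get_state,vision
import cv2,pickle
for n in("scene","top"):
    s=vision.snapshot(n);pickle.dump(s,open(n+".pkl","wb"));cv2.imwrite(f"pics/{n}1.png",s["color"][:,:,::-1])
    print(n,s["vfov"],s["cx"],s["cy"],s["dist_coeffs"],-s["R"].T@s["t"])
s=get_state();print(s["position"],s["ee_rot"],s["ft_force"],s["clock"])
E
```

```text
scene 46.31900224902174 315.024247805537 195.03812474721744 [0.04095265 0.         0.         0.         0.        ] [0.08864813 0.46334253 0.69643719]
top 53.55013775280251 325.6389891783217 201.99358979644916 [0.01009573 0.         0.         0.         0.        ] [0.36656247 0.16842342 0.88289559]
[ 0.17534068 -0.49426039  0.23020353] [-1.08264955e-03  9.85516789e-01  1.69574421e-01 -4.76102030e-05] [ 0.05111856 -0.35846158 -0.82233615] 0.1
```

View pics/scene1.png

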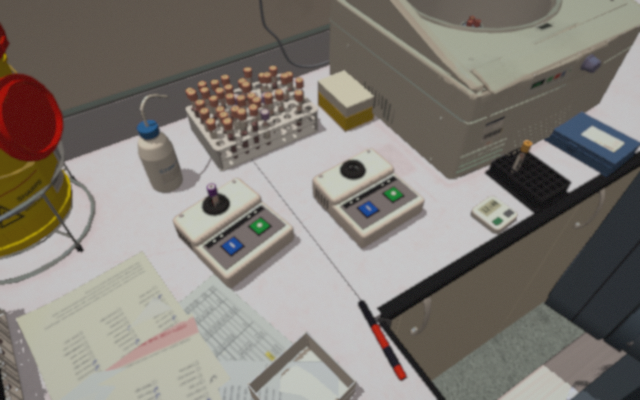

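View pics/top1.png

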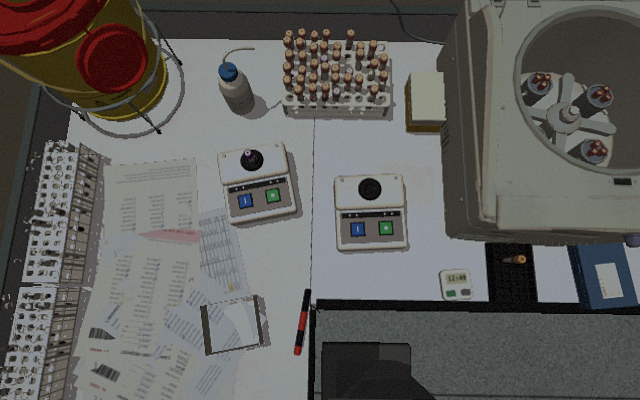

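The tube (purple) is in the left mixer. In the top view its blue key is near (245,201) and its green key near (273,195). In the scene view they are at (232,245) and (260,226). Next I measure them by colour mask.

```bash
cat > h.py <<'E'
import numpy as np,cv2
def blob(s,kind,near,r=22):
    h=cv2.cvtColor(s["color"],cv2.COLOR_RGB2HSV)
    lo,hi={"b":((100,110,50),(125,255,255)),"g":((50,110,50),(85,255,255))}[kind]
    m=cv2.inRange(h,lo,hi); k=np.zeros_like(m); cv2.circle(k,near,r,255,-1); m&=k
    m=cv2.morphologyEx(m,cv2.MORPH_CLOSE,np.ones((5,5)))
    c=max(cv2.findContours(m,cv2.RETR_EXTERNAL,cv2.CHAIN_APPROX_NONE)[0],key=cv2.contourArea)
    return c,np.array(cv2.minAreaRect(c)[0])
def ray(s,p):
    f=s["color"].shape[0]/2/np.tan(np.radians(s["vfov"])/2)
    K=np.array([[f,0,s["cx"]],[0,f,s["cy"]],[0,0,1]])
    u=cv2.undistortPoints(np.array([[p]],float),K,np.array(s["dist_coeffs"]))[0,0]
    return -s["R"].T@s["t"],s["R"].T@np.array([*u,1])
def onz(s,p,z):
    o,d=ray(s,p); return o+d*(z-o[2])/d[2]
def tri(a,p,b,q):
    o1,d1=ray(a,p);o2,d2=ray(b,q)
    x=np.linalg.lstsq(np.c_[d1,-d2],o2-o1,rcond=None)[0]
    P,Q=o1+x[0]*d1,o2+x[1]*d2
    return (P+Q)/2,np.linalg.norm(P-Q)
E
python3 - <<'E'
import pickle,numpy as np,cv2
from h import *
S,T=[pickle.load(open(n+".pkl","rb")) for n in("scene","top")]
g={}
for k,ns,nt in(("b",(232,245),(245,201)),("g",(260,226),(273,195))):
    cs,ps=blob(S,k,ns);ct,pt=blob(T,k,nt)
    print(k,ps,cv2.minAreaRect(cs)[1],pt,cv2.minAreaRect(ct)[1])
    print(" z.054",onz(S,ps,.054),onz(T,pt,.054)," tri",tri(S,ps,T,pt)); g[k]=(onz(S,ps,.054)+onz(T,pt,.054))/2
    g[k+'t']=onz(T,pt,.054)
d=g["b"]-g["g"];print("spacing",np.linalg.norm(d),np.linalg.norm(g["bt"]-g["gt"]))
y=d/np.linalg.norm(d);x=np.array([y[1],-y[0],0]);m=(g["b"]+g["g"])/2
o=m+.038*x;print("origin",o,"yaw deg",np.degrees(np.arctan2(x[1],x[0])),"tube",o+.045*x)
# tube top, top view purple at z=.113
print("tube seen",onz(T,(251,154),.113))
from workcell import robot
R=__import__("scipy.spatial.transform",fromlist=["Rotation"]).Rotation
E
```

```text
b [232.00003052 245.50003052] (14.849241256713867, 14.849241256713867) [244.80769348 200.53846741] (11.96308422088623, 11.96308422088623)
 z.054 [0.55367432 0.34288685 0.054     ] [0.55562252 0.34264438 0.054     ]  tri (array([0.55585718, 0.34276487, 0.05153559]), np.float64(0.0009846342461248797))
g [259.48001099 225.63999939] (12.80000114440918, 15.600000381469727) [272.40383911 195.01922607] (11.96308422088623, 11.7669677734375)
 z.054 [0.5662186  0.28451339 0.054     ] [0.56858296 0.28402782 0.054     ]  tri (array([0.56895604, 0.28402728, 0.05092014]), np.float64(0.0011065225903640556))
spacing 0.059868933409317655 0.060032273265173255
origin [0.59815255 0.32161229 0.054     ] yaw deg 12.298492544672643 tube [0.64211985 0.3311975  0.054     ]
tube seen [0.63999988 0.32321096 0.113     ]
```

Run:
```python
from workcell import robot,get_state,vision
import numpy as np,cv2
q=[0,np.cos(np.radians(6.15)),np.sin(np.radians(6.15)),0]
robot.command_gripper(0.0)
robot.movep([0.30,-0.02,0.33],q)
robot.movep([0.5546,0.3427,0.12],q)
s=get_state();print(robot.grasp_offset,s["position"],s["qpos"],s["clock"])
for _ in range(5):
    robot.pause(.05);print(get_state()["ft_force"])
for n in("top","scene"):
    cv2.imwrite(f"pics/{n}2.png",vision.snapshot(n)["color"][:,:,::-1])
a=cv2.imread("pics/top2.png")[100:300,150:410];b=cv2.imread("pics/scene2.png")[130:330,120:380]
cv2.imwrite("pics/c2.png",cv2.resize(np.hstack([a,b]),(780,300)))
```

```text
0.0187 [0.55474526 0.34257464 0.12022949] [ 4.50447691e-01  3.83316821e-01  2.69069686e-01  1.45621896e+00
 -4.78096955e-05 -2.90550092e+00] 7.2417
[ 0.44779949 -0.21290479  0.76718679]
[ 0.10966379 -0.19169736 -0.1883284 ]
[ 0.29112059 -0.10296381  0.64398631]
[0.13534763 0.08272699 0.78049953]
[ 0.03848605  0.22628585 -0.13437339]
```

View pics/c2.png

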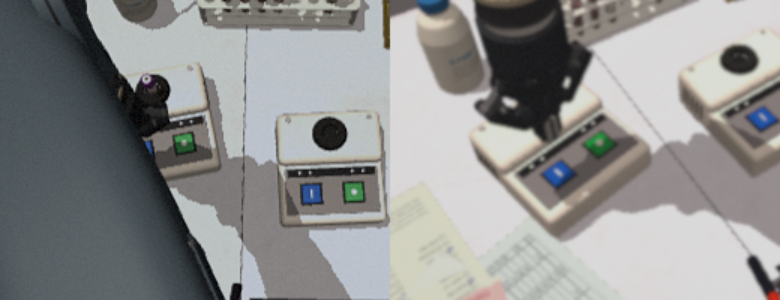

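The scene view shows the shut fingers above the blue key, and the wrist is well clear of the tube. I'll press now.

```bash
cat > press.py <<'E'
from workcell import robot,get_state
import numpy as np
def force(n=6):
    f=[]
    for _ in range(n): robot.pause(.02); f.append(get_state()["ft_force"][2])
    return np.mean(f)
def press(x,y):
    robot.servo_line([x,y,.064],v=.08); f0=force()
    hit=robot.servo_line([x,y,.050],v=.006,contact_N=2.6)
    z=get_state()["position"][2]; print("hit",hit,"z",z,"dF",force(3)-f0)
    if not hit: return robot.servo_line([x,y,.1])
    for i in range(6):            # creep until the key is ~1.5 mm down
        df=force(4)-f0
        if df>4.8: break
        z-=.0004; robot.servo_line([x,y,z],v=.01)
    robot.pause(.4); s=get_state()
    print("hold dF",force(4)-f0,"steps",i,"pos",s["position"],"clock",s["clock"])
    robot.servo_line([x,y,.10],v=.05); print("up",get_state()["clock"])
E
python3 - <<'E'
from press import *
press(.5546,.3427)
E
```

```text
hit True z 0.053470283088344395 dF 3.0297088449236114
hold dF 5.54351039545888 steps 4 pos [0.55460483 0.34271123 0.05223492] clock 11.975
up 13.1583
```

Run:
```python
from press import *
from workcell import vision
import cv2
robot.servo_line([.5671,.2843,.10],v=.1)
press(.5671,.2843)
robot.servo_line([.50,.28,.22],v=.15)
s=get_state();print(s["clock"],s["ft_force"])
cv2.imwrite("pics/s3.png",vision.snapshot("scene")["color"][:,:,::-1])
```

```text
hit True z 0.05345996795942903 dF 2.8760426161940145
hold dF 5.089656222204844 steps 3 pos [0.56712607 0.28431337 0.05249362] clock 17.7167
up 18.8917
19.9583 [ 0.98152624 -0.26670493 -0.79925975]
```

View pics/s3.png

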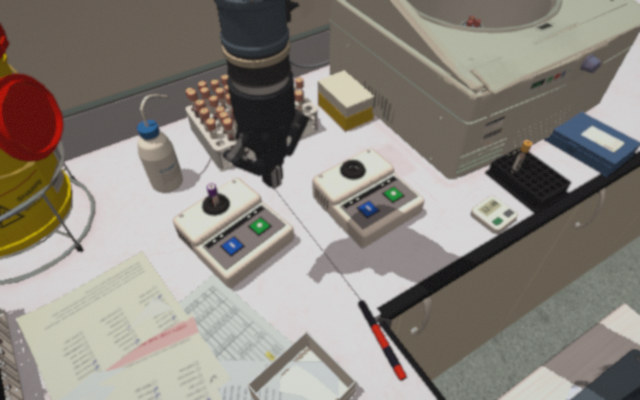

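The arm is clear, the tube is still at (212,193), and both mixers are where they were. I'm handing the job in.

```bash
python3 -c "
from workcell import job
print(job.job_done())"
```

```text
the job is handed in; nothing more can be done
None
```

On the mixer holding the tube, I pressed the blue key and then the green key, each at about 5 N for roughly half a second; the empty mixer was not touched, and the job was handed in at about 20 s with the arm clear.

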